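# Parcel on the scan rail, hold-to-run key held flush

## Robot

A 7-joint arm with a two-finger parallel gripper is mounted at the origin on the work surface. World frame = base frame: x ahead of the robot, y to its left, z up, the work surface at z = 0. Lengths are in mm, angles in rad, forces in N, time in s.
With the tool pointing down it reaches from about 400 to 875 mm from the base axis. Payload 4.4 kg.
Tool frame: the origin (TCP) lies at the very end of the fingers, on their centre line; the grasp point (between the pads) lies 19 mm behind it (grip_depth is the distance from the TCP to the grasp point, in mm); z points along the fingers, y is the direction in which the jaws open and shut (so a half turn about z gives the same grasp; the last joint's range is limited). The gripper opens to 85 mm and grips with 20 to 120 N. Pads are 22 mm wide; open, the fingers measure 114 mm over their backs; the gripper's body (76 mm by 85 mm) begins 54 mm behind the grasp point. The pads swing forward as they close: fully open they stand 13 mm farther back than shut.
Start: joints at [-1.178, 0.628, 0.038, 1.517, -0.027, 0.996, -0.02], TCP at [287.847, 582.805, 231.313] pointing down, gripper open.
Joint ranges: [-3.06, 3.06], [-0.37, 2.12], [-1.25, 1.32], [0.18, 2.47], [-1.1, 4.24], [0.23, 1.98], [-2.94, 2.94]. Speed limits (rad/s): [2.57, 2.57, 3.14, 3.14, 3.14, 3.14, 3.14].

## Interface

Orientations are given as [roll, pitch, yaw] about the fixed x, y, z axes, in that order (R = Rz(yaw) Ry(pitch) Rx(roll)).
In Python, from cell import read_state, get_image, finish_job, recognise, outline_of, grip_depth gives the robot as it stands. The module is installed in compiled form; this text tells all that it offers.
- The arm moves only by the tool send_rows, never from a script. Its argument "rows" is a list of rows, each a list of 5 numbers: the gripper command: -1 is shut, 1 is fully open, values between are in proportion, then the shift along the tool's x, y, z in m, then the turn about the tool's z in rad. In form: [[claw, tx, ty, tz, roll], ...]. A call has 1 to 12 rows; each row shifts and turns the pose as measured when the row begins, along the tool's axes as they then stand; what a row does not reach is not made up. A row lasts 1/12 s, in which the tool goes at most 41.7 mm and 7.16 degrees, less where a joint would pass 70% of its speed; a pose out of reach is approached as far as the arm can. A call with a gripper value outside its range is refused whole. The fingers move at their own pace and stop on an object; the grip force is fixed at half the most. Time passes only in rows, so rows that do not move let the fingers close. It gives the time, the measured TCP pose, the force and the opening at its end, in the units of the state.
- read_state(): the state, without advancing time (a new reading comes with each control period).
- get_image(name): name is "scene" or "top" or "wrist"; returns a dict with "image" (384x512x3 uint8, blue, green, red), "z_map" (384x512 float32, mm along the optical axis (not along the pixel's ray), 0 where there is no reading), "K" (3x3 intrinsics, pixels), "dist" ([k1, k2, p1, p2, k3] as OpenCV has them; the pictures are not rectified), "R" (3x3) and "t" (3): a world point X has camera coordinates R X + t; the wrist camera has in their place "tool_from_camera" (4x4, takes a point from camera to tool coordinates, whose origin is the TCP and whose axes are the flange's). Camera axes: x right, y down, z forward; pixel columns grow to the right and rows downward; lengths in mm; the calibration is good to about 2 mm. A picture is of the moment at which its call begins: read the wrist's pose just before it.
- finish_job(): hands the job in, once; it reports no verdict.
Trained networks look in a picture, given as the dict that the camera call returned (one of the last four; its "shot" number tells which), for a name from the list of things; names that differ only in an ending like _2 or _b are one class to them, and where a whole thing is asked for, a point or a joint stands for the part that bears it (a point fixed in the world has none). Each returns a list of dicts, best first, with "score" (0 to 1); they miss things now and then, are a little off and sometimes report something else, mostly with a low value. They report only what shows in the picture. A call takes as long as a camera call.
- recognise(picture, query): "box" ([left, top, right, bottom] in pixels, round what is visible of it).
- outline_of(picture, query): "mask" (384x512 bool, what is visible of it) and "box" ([left, top, right, bottom] in pixels, round what is visible of it).
The state is a dict: "clock": time; "qpos": joint angles; "qd": joint speeds; "tau": joint torques, N m; "eef_pos": TCP position; "tool_rot": TCP orientation; "force": force on the tool from outside, world axes, zero at the start; "torque": the same for the moment, N m; "width": finger opening in mm.
Only numpy, scipy, OpenCV 4.12 (cv2) and the standard library are available. Lean on these libraries where they do the work, as an engineer would, in place of code of your own. Each camera call takes 0.05 s, during which the arm holds its last target.

## Task

At this parcel counter, lay the long slim carton flat on the scan stand's narrow raised rail, label up, lengthwise along the rail and centred on it, and let go of it. Then press the spring-loaded palm key of the grey hold-to-run box down until its top is flush with the tops of the two steel guard cheeks beside it, never down to the bottom of its travel, and keep it there: the program finishes while the robot is still holding the key at that height. Leave the other things on the counter where they are.

Things in the scene. Friction and masses are not known exactly. Their poses are not given: they have to be found in the camera images.
- slim_carton: the parcel: the only long slim cardboard carton, 170 mm along its x, 50 mm along its y, 45 mm high, about 0.13 to 0.25 kg, blank white label on its top face; starts lying on the counter with the label up, its length roughly along world x (within 0.45 rad). Origin: centre of its underside.
- scan_stand: fixed scan stand, left or right: dark base plate 150 x 110 x 12 mm, column 50 x 26 mm, on it a level rail 130 mm along the stand's x, 36 mm along y, 16 mm thick, rubber top at height 120 mm, nothing above it. A grey scan head (40 x 60 x 45 mm, top at 183 mm) stands on a post at +x, far from the robot, its near face 125 mm from the rail's middle. Origin: centre of its underside.
- rest_top (a point): centre of the rail's rubber top face, 120 mm above the counter; x runs along the rail's 130 mm length, y across its 36 mm width, z up
- key_unit: fixed grey hold-to-run box, on the other side from the stand: 130 mm along x, 110 mm along y, top at height 60 mm. On it stand two steel guard cheeks, 90 mm along x, 10 mm thick, inner faces 37 mm either side (y) of the middle, tops at height 90 mm. The black palm key lies between them. Origin: centre of its underside.
- key_top (a point): middle of the top face of the black palm key, a flat 64 x 64 mm square; moves with the key: height 105 mm free (15 mm above the cheeks), 90 mm flush with them, 75 mm at the bottom. Press it from above with closed fingers (under 60 mm wide); an open gripper does not fit between the cheeks
- palm_key (a joint): travel of the palm key in m: 0 free (up), 0.015 flush with the cheek tops (the hold-to-run position), 0.030 bottomed. The spring pushes it up with about 4 N when free, 7 N at flush and 10 N at the bottom; let go, it springs back up
- cube_carton: bystander: plain cube carton, 70 mm each way, farther out than the slim carton. Origin: centre of its underside.
- flat_carton: bystander: flat carton 150 x 100 x 30 mm high, off to the left (+y). Origin: centre of its underside.
- brick_carton: bystander: chunky carton 120 x 80 x 60 mm high, off to the right (-y). Origin: centre of its underside.
- tape_roll: bystander: roll of packing tape standing on its side face (hole upright), 96 mm across, 48 mm high, near the robot on the left. Origin: centre of its underside.
- label_roll: bystander: white roll of blank labels, hole upright, 80 mm across, 50 mm high, near the robot on the right. Origin: centre of its underside.
- wood_stamp: bystander: wooden hand stamp with a black knob, 50 x 30 mm, 70 mm high, nearest the robot in the middle. Origin: centre of its underside.
- stapler: bystander: long stapler 130 x 36 x 58 mm high, to the right. Origin: centre of its underside.

How it is judged (in metres and radians):
On the way, in this order (a step that is already met when the one before it is completed fails the run):
1. the slim carton lies centred along the rail, label up, released and at rest (x of slim_carton in the frame of rest_top between -0.025 and 0.025 m and y of slim_carton in the frame of rest_top between -0.015 and 0.015 m and z of slim_carton in the frame of rest_top between -0.004 and 0.005 m and angle between the x axis of slim_carton and the x axis of rest_top, either way round below 0.2 rad and angle between slim_carton's own z axis and vertical below 0.1 rad and contact force between slim_carton and scan_stand above 0.3 N and contact force between slim_carton and the fingers below 0.05 N and contact force between slim_carton and the arm below 0.05 N and linear speed of slim_carton below 0.02 m/s), for 0.3 s.
2. the robot holds the palm key about flush with the guard cheeks while the carton stays on the rail (all of step 1 and value of joint palm_key between 0.009 and 0.021 m and contact force between any of the fingers, the arm and key_unit above 2 N), for 0.5 s.
At the end, for the whole second after the job is handed in: Carton at rest on the rail, label up, untouched: middle within 25 mm lengthwise and 15 mm crosswise of the rail's, length within 0.2 rad of it, tilt under 0.1 rad. The robot still presses the palm key (over 2 N), still and within 6 mm of flush (travel 9 to 21 mm) (all of step 2 and velocity of joint palm_key between -0.01 and 0.01 m/s); the arm keeps its last pose, push and grip.
It fails at once if the palm key is pushed to the bottom of its travel (past 28 mm) (value of joint palm_key above 0.028 m).
It fails at once if another thing on the counter is moved more than 30 mm (distance of any of cube_carton, flat_carton, brick_carton, tape_roll, label_roll, wood_stamp, stapler from where it was at the start of the episode above 0.03 m).
It also fails if it takes over 56 s, if anything falls off the work surface, if the arm or the gripper's body presses on something with over 40 N, if the wrist force passes 120 N, or if a joint passes its speed limit or range.

## Working session

There is one attempt and no reset: what is moved stays moved. The work goes in short steps, Python scripts to look and compute and a tool call to move; the robot and the scene stay as the last step left them, time stands still between calls to the robot, and variables do not carry over. Pictures are saved under pics/ and viewed, and the job is handed in when it is done.

Besides the shell and the picture viewer there is one more tool, called after "Emit:" as name(argument=value, ...), one argument or row to a line, values as JSON. send_rows: Moves the arm, as the interface text tells. Its arguments: {"type":"object","properties":{"rows":{"type":"array"}},"required":["rows"]}

```bash
mkdir -p pics; cat > h.py <<'E'
import numpy as np, cv2
from cell import *
def world(p, mask, Rt=None):
    ys,xs=np.nonzero(mask & (p["z_map"]>0))
    z=p["z_map"][ys,xs]
    u=cv2.undistortPoints(np.stack([xs,ys],1).astype(np.float64)[:,None],np.array(p["K"]),np.array(p["dist"]))[:,0]
    c=np.stack([u[:,0]*z,u[:,1]*z,z],1)
    if "R" in p: return (c-np.array(p["t"]))@np.array(p["R"])
    T=np.array(p["tool_from_camera"]); c=c@T[:3,:3].T+T[:3,3]
    R,t=Rt
    return c@R.T+t
E
python3 - <<'E'
from h import *
s=read_state();print(s)
for n in ["scene","top"]:
    p=get_image(n);cv2.imwrite(f"pics/{n}0.png",p["image"])
    for q in ["slim_carton","scan_stand","key_unit","key_top","cube_carton","flat_carton","brick_carton","tape_roll","label_roll","wood_stamp","stapler"]:
        r=outline_of(p,q)
        for d in r[:2]:
            w=world(p,d["mask"])
            if len(w)<10: continue
            print(n,q,round(d["score"],2),np.round(d["box"]),np.round(np.percentile(w,[2,50,98],axis=0)).astype(int).tolist())
E
```

```text
{'clock': 0.0, 'qpos': array([-1.17778214,  0.62936089,  0.0384496 ,  1.51837512, -0.02700854,
        0.99626155, -0.02003063]), 'qd': array([-0.00088267,  0.00078439, -0.00064825,  0.0006463 ,  0.00036819,
       -0.00086701,  0.00206195]), 'tau': array([ 9.22257968e-04, -5.63386273e+01,  1.22690152e+00, -1.93446475e+01,
        1.11490890e-02,  1.04197883e-02, -6.05269435e-06]), 'eef_pos': array([287.57759027, 582.23374315, 230.37736744]), 'tool_rot': array([-3.13970611e+00,  2.30220035e-05,  2.68273686e+00]), 'force': array([ 0.05490188,  0.1732253 , -0.14178669]), 'torque': array([-0.02074253, -0.00260195,  0.02861823]), 'width': 85.69338408647008}
scene slim_carton 0.64 [232. 184. 284. 224.] [[449, -53, 2], [535, -7, 43], [605, 47, 51]]
scene scan_stand 0.78 [158. 203. 191. 286.] [[478, -365, 6], [608, -327, 61], [706, -251, 184]]
scene key_unit 0.84 [308. 154. 352. 201.] [[488, 221, 4], [560, 266, 60], [614, 354, 108]]
scene key_unit 0.4 [268. 144. 292. 174.] [[267, 149, -1], [348, 196, 29], [395, 242, 52]]
scene key_top 0.53 [321. 155. 344. 177.] [[503, 253, 60], [542, 283, 1
[... 1259 characters left out ...]
196. 209.] [[472, 229, 11], [532, 284, 64], [614, 342, 110]]
top key_top 0.61 [163. 176. 181. 199.] [[506, 261, 59], [539, 291, 105], [572, 322, 111]]
top cube_carton 0.72 [246. 120. 266. 149.] [[709, -46, -2], [742, -9, 69], [785, 33, 77]]
top flat_carton 0.74 [111. 184. 145. 228.] [[414, 434, 12], [485, 487, 30], [558, 545, 37]]
top brick_carton 0.66 [378. 152. 411. 189.] [[541, -563, 2], [598, -509, 59], [659, -470, 66]]
top tape_roll 0.79 [189. 228. 218. 255.] [[308, 155, 4], [341, 208, 46], [391, 241, 55]]
top label_roll 0.58 [293. 236. 317. 256.] [[296, -221, -2], [332, -186, 49], [368, -148, 55]]
top stapler 0.83 [365. 209. 387. 238.] [[357, -463, 4], [411, -442, 53], [473, -426, 64]]
```

```bash
python3 - <<'E'
from h import *
a=cv2.imread("pics/scene0.png");b=cv2.imread("pics/top0.png")
c=np.hstack([a[120:320,70:400],b[100:280,100:420][:, :].copy() if 0 else cv2.resize(b[100:280,100:420],(356,200))])
cv2.imwrite("pics/c0.png",cv2.resize(c,(800,int(800*c.shape[0]/c.shape[1]))))
cv2.imwrite("pics/t0.png",cv2.resize(b[100:280,100:420],(800,450),interpolation=2))
for n in ["scene","top"]:
    p=get_image(n)
    for q,z0,z1 in [("slim_carton",38,52),("scan_stand",112,128),("scan_stand",3,22),("scan_stand",170,195),("key_unit",50,68),("key_unit",97,115),("key_unit",82,97)]:
        r=outline_of(p,q)
        w=world(p,cv2.dilate(r[0]["mask"].astype(np.uint8),np.ones((3,3)))>0)
        w=w[(w[:,2]>z0)&(w[:,2]<z1)]
        if len(w)<5: print(n,q,z0,len(w));continue
        re=cv2.minAreaRect(w[:,:2].astype(np.float32)); print(n,q,z0,len(w),np.round(re[0],1),np.round(re[1],1),round(re[2],1),"z",round(np.median(w[:,2]),1))
E
```

```text
scene slim_carton 38 578 [521.2  -1.4] [173.4  57.6] 23.8 z 45.5
scene scan_stand 112 398 [ 584.  -313.3] [ 35.7 222.8] 76.4 z 120.7
scene scan_stand 3 943 [ 530.1 -300.1] [114.6 357.7] 77.4 z 12.4
scene scan_stand 170 306 [ 682.1 -336.6] [59.8 45.2] 76.0 z 182.1
scene key_unit 50 450 [539.  284.8] [133.7 112.7] 19.1 z 60.2
scene key_unit 97 245 [537.4 287.6] [67.3 68.8] 18.5 z 105.0
scene key_unit 82 113 [537.1 286.1] [ 90.6 100.8] 17.7 z 89.4
top slim_carton 38 600 [522.8   3.2] [170.5  50.1] 22.5 z 45.4Traceback (most recent call last):
  File "<stdin>", line 10, in <module>
IndexError: list index out of range
```

View pics/t0.png

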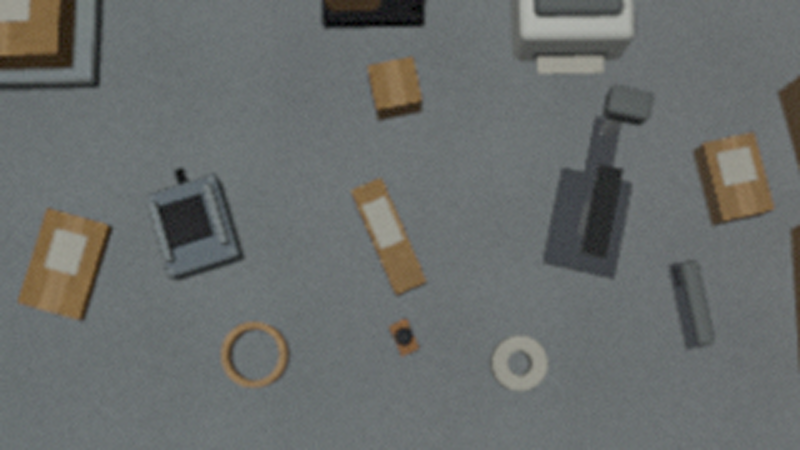

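View pics/scene0.png

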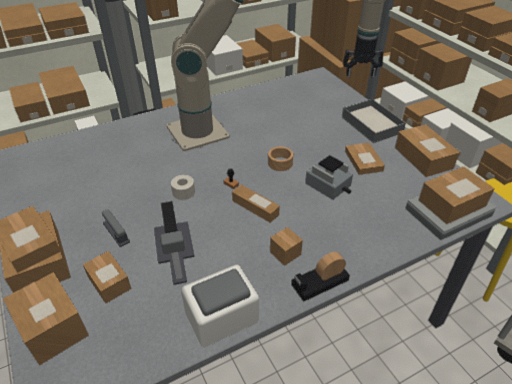

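```bash
python3 - <<'E'
from h import *
for n in ["scene","top","top"]:
    p=get_image(n)
    full=np.ones((384,512),bool)
    w=world(p,full)
    th=np.deg2rad(-13.6);ax=np.array([np.cos(th),np.sin(th)]);ay=np.array([-ax[1],ax[0]])
    d=w[:,:2]-[541,-302]; l=np.stack([d@ax,d@ay],1)
    for nm,z0,z1,L,W in [("rail",113,128,90,40),("base",8,18,100,75),("head",174,192,200,60)]:
        m=(w[:,2]>z0)&(w[:,2]<z1)&(abs(l[:,0])<L)&(abs(l[:,1])<W)
        re=cv2.minAreaRect(w[m,:2].astype(np.float32));print(n,nm,m.sum(),np.round(re[0],1),np.round(re[1],1),round(re[2],1),np.median(w[m,2]),"loc",np.percentile(l[m],[1,99],axis=0).round(0).tolist())
    d=w[:,:2]-[538,286];r=np.hypot(*d.T)
    for nm,z0,z1,R in [("key",99,112,60),("cheek",84,97,85),("box",54,66,95)]:
        m=(w[:,2]>z0)&(w[:,2]<z1)&(r<R)
        re=cv2.minAreaRect(w[m,:2].astype(np.float32));print(n,nm,m.sum(),np.round(re[0],1),np.round(re[1],1),round(re[2],1),np.median(w[m,2]))
    d=w[:,:2]-[522,2];r=np.hypot(*d.T)
    m=(w[:,2]>38)&(w[:,2]<52)&(r<105)
    re=cv2.minAreaRect(w[m,:2].astype(np.float32));print(n,"slim",m.sum(),np.round(re[0],1),np.round(re[1],1),round(re[2],1),np.median(w[m,2]))
s=read_state();print(s["clock"])
E
```

```text
scene rail 377 [ 542.  -303.2] [ 35.8 135.9] 76.5 120.85119891212652 loc [[-63.0, -18.0], [66.0, 17.0]]
scene base 674 [ 552.5 -299.4] [122.6 177.8] 76.2 12.848436920182234 loc [[-73.0, -55.0], [97.0, 53.0]]
scene head 273 [ 683.5 -336.6] [60.3 41.1] 73.5 182.18299823707073 loc [[127.0, -29.0], [167.0, 29.0]]
scene key 235 [537.4 288. ] [66. 70.] 13.5 105.02408949784441
scene cheek 103 [537.9 287. ] [91.  96.8] 18.1 89.50178820076867
scene box 381 [538.4 285.5] [131.1 110.9] 17.2 60.5149938508742
scene slim 574 [519.8  -1.1] [174.7  57.4] 23.1 45.72057600583125
top rail 383 [ 543.2 -300.1] [ 37.2 131.7] 76.4 119.75409038922908 loc [[-62.0, -16.0], [66.0, 21.0]]
top base 665 [ 546.8 -302.6] [136.6 186.1] 73.6 12.273650588167834 loc [[-72.0, -52.0], [96.0, 57.0]]
top head 202 [ 683.4 -333.9] [61.  41.4] 74.1 182.08552989103268 loc [[126.0, -27.0], [165.0, 32.0]]
top key 306 [539.7 289.2] [64.3 64.5] 17.9 105.34854224751544
top cheek 131 [537.9 289.9] [87.8 95.4] 18.0 90.45743401396446
top box 478 [539.1 291.1] [130.9 108.5] 17.8 59.82081676763857
top slim 599 [522.7   3.2] [169.9  50.2] 22.7 45.35340453303136
top rail 381 [ 543.1 -300.3] [ 38.  131.4] 76.6 119.94178408312673 loc [[-63.0, -16.0], [66.0, 21.0]]
top base 670 [ 544.7 -298.8] [143.  193.8] 75.0 12.52690730209548 loc [[-73.0, -52.0], [97.0, 58.0]]
top head 203 [ 683.8 -334.5] [61.3 41.2] 76.6 181.98352271046744 loc [[126.0, -27.0], [167.0, 31.0]]
top key 303 [539.6 290. ] [65.4 64.9] 15.9 104.98476680418379
top cheek 137 [537.9 290.2] [88.2 93.8] 16.5 90.58595643205003
top box 479 [539.5 291.1] [130.8 107.9] 18.0 60.160276762908694
top slim 593 [522.7   3.1] [170.   50.2] 22.7 45.57711425534146
1.9
```

Emit:
send_rows(
  rows=[
    [1,-0.026,-0.0232,0,0],
    [1,-0.026,-0.0232,0,0],
    [1,-0.026,-0.0232,0,0],
    [1,-0.026,-0.0232,0,0],
    [1,-0.026,-0.0232,0,0],
    [1,-0.026,-0.0232,0,0],
    [1,-0.026,-0.0232,0,0],
    [1,-0.026,-0.0232,0,0],
    [1,-0.026,-0.0232,0,0],
    [1,-0.026,-0.0232,0,0],
    [1,-0.026,-0.0232,0,0],
    [1,-0.026,-0.0232,0,0],
  ],
)

```text
clock: 2.9
eef_pos: [447.5, 190.9, 228.8]
tool_rot: [3.131, -0.004, 2.702]
force: [0.1, -0.6, -0.6]
width: 85.7
```

```bash
cat >> h.py <<'E'
from scipy.spatial.transform import Rotation as Ro
def pose():
    s=read_state(); return s,Ro.from_euler("xyz",s["tool_rot"]).as_matrix(),np.array(s["eef_pos"])
def go(x,y,z,yaw):
    s,R,t=pose()
    d=R.T@(np.array([x,y,z])-t)
    dy=(yaw-s["tool_rot"][2]+np.pi)%(2*np.pi)-np.pi
    print("clock",s["clock"],"pos",t.round(1),"rot",np.round(s["tool_rot"],3),"d tool",d.round(1),"roll",round(-dy,3),"w",round(s["width"],1),"F",np.round(s["force"],1),"q7",round(s["qpos"][6],2))
E
python3 -c "
from h import *
go(522,2,230,0.396-np.pi)"
```

```text
clock 2.9 pos [447.5 190.9 228.8] rot [ 3.131 -0.004  2.702] d tool [-147.8 -139.2   -3.1] roll -0.836 w 85.7 F [ 0.1 -0.6 -0.6] q7 0.71
```

Emit:
send_rows(
  rows=[
    [1,-0.029,-0.0275,0,0],
    [1,-0.029,-0.0275,0,0],
    [1,-0.029,-0.0275,0,0],
    [1,-0.029,-0.0275,0,0],
    [1,-0.029,-0.0275,0,0],
    [1,0,0,0,-0.12],
    [1,0,0,0,-0.12],
    [1,0,0,0,-0.12],
    [1,0,0,0,-0.12],
    [1,0,0,0,-0.12],
    [1,0,0,0,-0.12],
    [1,0,0,0,-0.12],
  ],
)

```text
clock: 3.9
eef_pos: [527.5, -19.4, 229.3]
tool_rot: [-3.141, 0.012, -2.725]
force: [0.9, -0.7, -0.4]
width: 85.4
```

```bash
python3 - <<'E'
from h import *
go(522,2,230,0.396-np.pi)
s,R,t=pose()
p=get_image("wrist");cv2.imwrite("pics/w1.png",p["image"])
r=outline_of(p,"slim_carton")
print([(round(d["score"],2),d["box"]) for d in r])
w=world(p,np.ones((384,512),bool),(R,t))
m=(w[:,2]>38)&(w[:,2]<52)&(np.hypot(w[:,0]-522,w[:,1]-2)<110)
re=cv2.minAreaRect(w[m,:2].astype(np.float32));print(m.sum(),re,np.median(w[m,2]))
E
```

```text
clock 3.9 pos [527.5 -19.4 229.3] rot [-3.141  0.012 -2.725] d tool [-3.6 21.8 -0.7] roll 0.021 w 85.4 F [ 0.9 -0.7 -0.4] q7 1.88
[(0.69, [250.4, 72.4, 307.8, 238.7])]
8648 ((521.2418212890625, -0.4434852600097656), (170.3131103515625, 50.21499252319336), 22.579856872558594) 44.557331475777275
```

View pics/w1.png

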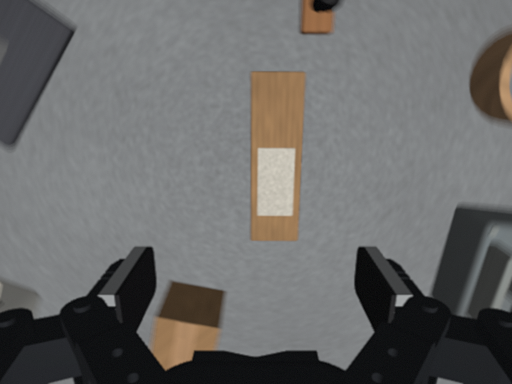

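Emit:
send_rows(
  rows=[
    [1,-0.003,0.02,0,0.02],
    [1,0,0,0.03,0],
    [1,0,0,0.03,0],
    [1,0,0,0.03,0],
    [1,0,0,0.03,0],
    [1,0,0,0.02,0],
    [1,0,0,0,0],
  ],
)

```text
clock: 4.58
eef_pos: [529.6, 1.2, 88.0]
tool_rot: [-3.137, 0.024, -2.782]
force: [-0.1, 0.1, -0.4]
width: 85.3
```

```bash
python3 - <<'E'
from h import *
go(522,0.5,12,0.395-np.pi)
s,R,t=pose()
p=get_image("wrist");cv2.imwrite("pics/w2.png",p["image"])
w=world(p,np.ones((384,512),bool),(R,t))
m=(w[:,2]>38)&(w[:,2]<52)&(np.hypot(w[:,0]-522,w[:,1]-2)<110)
re=cv2.minAreaRect(w[m,:2].astype(np.float32));print(m.sum(),re,np.median(w[m,2]))
E
```

```text
clock 4.5833 pos [529.6   1.2  88. ] rot [-3.137  0.024 -2.782] d tool [ 9.2  2.3 75.8] roll -0.035 w 85.3 F [-0.1  0.1 -0.4] q7 1.74
24488 ((521.26953125, -0.4239158630371094), (170.81060791015625, 50.33604049682617), 22.575889587402344) 44.54223529837712
```

View pics/w2.png

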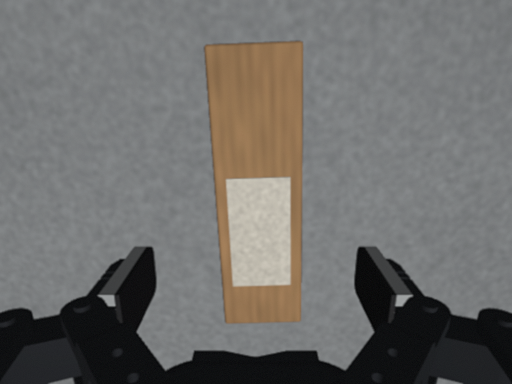

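Emit:
send_rows(
  rows=[
    [1,0.009,0.002,0.02,-0.035],
    [1,0,0,0.02,0],
    [1,0,0,0.02,0],
    [1,0,0,0,0],
  ],
)

```text
clock: 4.97
eef_pos: [528.5, 0.2, 33.6]
tool_rot: [-3.131, 0.036, -2.753]
force: [-1.4, 0.3, -0.5]
width: 85.4
```

```bash
python3 - <<'E'
from h import *
go(521.5,0,12,0.394-np.pi)
E
```

```text
clock 4.9667 pos [5.285e+02 2.000e-01 3.360e+01] rot [-3.131  0.036 -2.753] d tool [ 7.3  2.7 21.3] roll -0.006 w 85.4 F [-1.4  0.3 -0.5] q7 1.74
```

Emit:
send_rows(
  rows=[
    [1,0.007,0.002,0.01,0],
    [1,0.002,0.001,0.01,0],
  ],
)

```text
clock: 5.13
eef_pos: [523.8, -0.4, 17.0]
tool_rot: [-3.128, 0.043, -2.757]
force: [-1.7, 0.1, -0.3]
width: 85.6
```

```bash
python3 - <<'E'
from h import *
go(521.5,0,12,0.394-np.pi)
E
```

```text
clock 5.1333 pos [ 5.238e+02 -4.000e-01  1.700e+01] rot [-3.128  0.043 -2.757] d tool [2.2 1.3 4.9] roll -0.009 w 85.6 F [-1.7  0.1 -0.3] q7 1.73
```

Emit:
send_rows(
  rows=[
    [1,0.002,0.001,0.004,0],
    [-1,0,0,0,0],
    [-1,0,0,0,0],
    [-1,0,0,0,0],
    [-1,0,0,0,0],
    [-1,0,0,0,0],
    [-1,0,0,0,0],
  ],
)

```text
clock: 5.72
eef_pos: [525.8, -0.0, 17.7]
tool_rot: [-3.124, 0.051, -2.759]
force: [0.4, 1.0, -1.6]
width: 49.4
```

```bash
python3 - <<'E'
from h import *
go(521.5,0,170,0.394-np.pi)
E
```

```text
clock 5.7167 pos [525.8  -0.   17.7] rot [-3.124  0.051 -2.759] d tool [  -3.7   -1.  -152.3] roll -0.012 w 49.4 F [ 0.4  1.  -1.6] q7 1.71
```

Emit:
send_rows(
  rows=[
    [-1,-0.001,0,-0.025,0],
    [-1,-0.001,0,-0.03,0],
    [-1,-0.001,0,-0.03,0],
    [-1,-0.001,0,-0.03,0],
    [-1,-0.001,0,-0.03,0],
    [-1,-0.001,0,-0.03,0],
  ],
)

```text
clock: 6.22
eef_pos: [517.1, 1.6, 192.9]
tool_rot: [-3.13, 0.035, -2.759]
force: [0.0, 0.7, -1.5]
width: 49.1
```

```bash
python3 - <<'E'
from h import *
go(542,-301.5,200,-0.236-np.pi)
s,R,t=pose()
p=get_image("scene");cv2.imwrite("pics/s3.png",p["image"][100:320,100:400])
p=get_image("wrist");cv2.imwrite("pics/w3.png",p["image"])
w=world(p,np.ones((384,512),bool),(R,t))
loc=(w-t)@R
m=(abs(loc[:,0])<130)&(abs(loc[:,1])<22)&(loc[:,2]>-60)&(loc[:,2]<-15)
print(m.sum(),np.percentile(loc[m],[1,50,99],axis=0))
A=np.c_[w[m][:,:2],np.ones(m.sum())];c=np.linalg.lstsq(A,w[m][:,2],rcond=None)[0];print(c)
E
```

```text
clock 6.2167 pos [517.1   1.6 192.9] rot [-3.13   0.035 -2.759] d tool [  89.6 -290.6   -6.9] roll 0.618 w 49.1 F [ 0.   0.7 -1.5] q7 1.77
39301 [[-2.94444011e+01 -2.15652909e+01 -3.31332514e+01]
 [ 4.17658272e+01 -6.32221097e-02 -3.02165380e+01]
 [ 8.59273953e+01  2.15353742e+01 -2.67880073e+01]]
[-6.85744375e-03 -8.21267105e-04  2.25034297e+02]
```

View pics/w3.png

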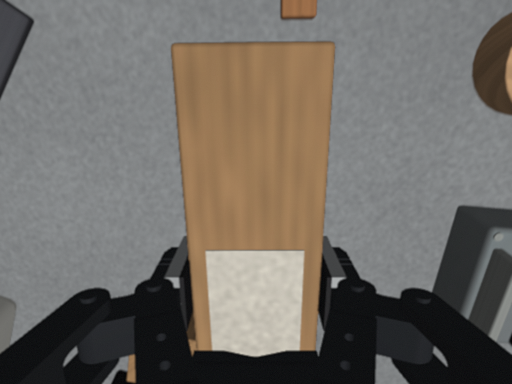

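View pics/s3.png

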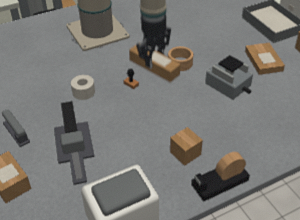

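Emit:
send_rows(
  rows=[
    [-1,0.009,-0.029,-0.001,0],
    [-1,0.009,-0.029,-0.001,0],
    [-1,0.009,-0.029,0,0],
    [-1,0.009,-0.029,0,0],
    [-1,0.009,-0.029,0,0],
    [-1,0.009,-0.029,0,0],
    [-1,0.009,-0.029,0,0],
    [-1,0.009,-0.029,0,0],
    [-1,0.009,-0.029,0,0],
    [-1,0,0,0,0.1],
    [-1,0,0,0,0.1],
  ],
)

```text
clock: 7.23
eef_pos: [540.2, -280.8, 189.0]
tool_rot: [3.141, 0.039, -2.96]
force: [-0.4, 0.2, -1.9]
width: 49.2
```

Emit:
send_rows(
  rows=[
    [-1,0,0,0,0.1],
    [-1,0,0,0,0.1],
    [-1,0,0,0,0.1],
    [-1,0,0,0,0.1],
    [-1,0,0,0,0],
  ],
)

```text
clock: 7.65
eef_pos: [535.0, -283.6, 181.7]
tool_rot: [3.125, 0.024, 2.893]
force: [0.2, -0.4, -1.9]
width: 48.9
```

```bash
cat > look.py <<'E'
from h import *
go(542,-301.5,138,-0.236-np.pi)
s,R,t=pose()
p=get_image("wrist");cv2.imwrite("pics/w4.png",p["image"])
w=world(p,np.ones((384,512),bool),(R,t))
loc=(w-t)@R
m=(abs(loc[:,0])<130)&(abs(loc[:,1])<22)&(loc[:,2]>-60)&(loc[:,2]<-15)
A=np.c_[loc[m][:,:2],np.ones(m.sum())]
print(m.sum(),"end",np.percentile(loc[m],99.5,axis=0))
A=np.c_[w[m][:,:2],np.ones(m.sum())];c=np.linalg.lstsq(A,w[m][:,2],rcond=None)[0];print("plane",c.round(4), "top z at tcp",c@[t[0],t[1],1])
p=get_image("top");w=world(p,np.ones((384,512),bool))
th=np.deg2rad(-13.5);ax=np.array([np.cos(th),np.sin(th)]);ay=np.array([-ax[1],ax[0]])
E
python3 look.py
```

```text
clock 7.65 pos [ 535.  -283.6  181.7] rot [3.125 0.024 2.893] d tool [-10.1 -16.4  43.7] roll -0.013 w 48.9 F [ 0.2 -0.4 -1.9] q7 1.79
39301 end [ 86.25941266  21.76331418 -26.53328884]
plane [-9.300000e-03  3.230000e-02  2.243783e+02] top z at tcp 210.22820210161143
```

View pics/w4.png

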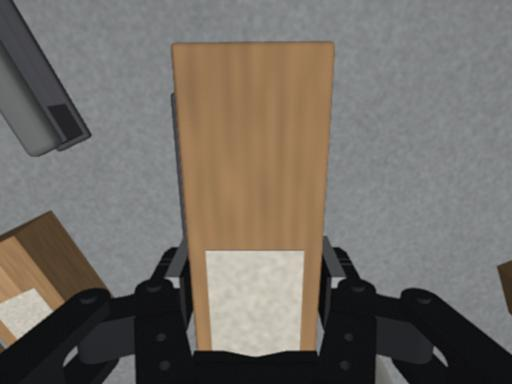

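Emit:
send_rows(
  rows=[
    [-1,-0.006,-0.01,0,0],
    [-1,-0.005,-0.007,0,0],
    [-1,0,0,0,0],
  ],
)

```text
clock: 8.0
eef_pos: [542.3, -303.8, 181.0]
tool_rot: [3.125, 0.024, 2.906]
force: [1.1, -0.2, -0.6]
width: 49.1
```

```bash
cat > look2.py <<'E'
from h import *
go(542.5,-301.5,138,-0.236-np.pi)
th=np.deg2rad(-13.5);ax=np.array([np.cos(th),np.sin(th)]);ay=np.array([-ax[1],ax[0]])
for n in ["top","scene"]:
    p=get_image(n);w=world(p,np.ones((384,512),bool))
    l=np.c_[(w[:,:2]-[542.5,-301.5])@ax,(w[:,:2]-[542.5,-301.5])@ay]
    cv2.imwrite(f"pics/{n}5.png",cv2.resize(p["image"][110:300,120:420] if n=="scene" else p["image"][90:280,200:500],(800,507),interpolation=2))
    m=(w[:,2]>112)&(w[:,2]<127)&(abs(l[:,0])<75)&(abs(l[:,1])<45)
    if m.sum()>5: print(n,"rail?",m.sum(),np.percentile(l[m],[1,99],axis=0).round(1).tolist())
    m=(w[:,2]>155)&(w[:,2]<215)&(abs(l[:,0])<110)&(abs(l[:,1])<28)
    if m.sum()>5: print(n,"cart?",m.sum(),np.percentile(np.c_[l,w[:,2]][m],[1,99],axis=0).round(1).tolist())
E
python3 look2.py
```

```text
clock 8.0 pos [ 542.3 -303.8  181. ] rot [3.125 0.024 2.906] d tool [ 1.3  1.6 43. ] roll 0.0 w 49.1 F [ 1.1 -0.2 -0.6] q7 1.83
top rail? 12 [[-61.4, 18.1], [46.1, 20.2]]
top cart? 442 [[-87.3, -12.8, 169.3], [82.5, 25.9, 214.5]]
scene rail? 89 [[35.0, -19.4], [64.9, 15.6]]
scene cart? 749 [[-42.9, -27.0, 165.1], [83.6, 24.2, 214.2]]
```

View pics/top5.png

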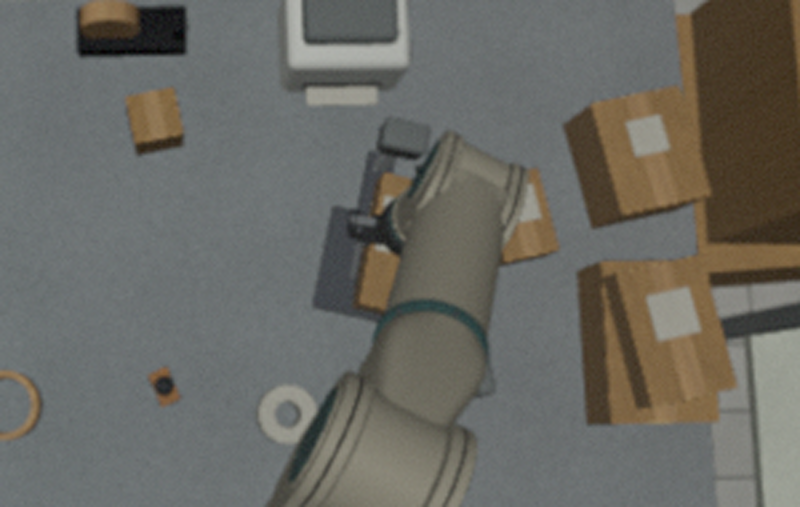

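View pics/scene5.png

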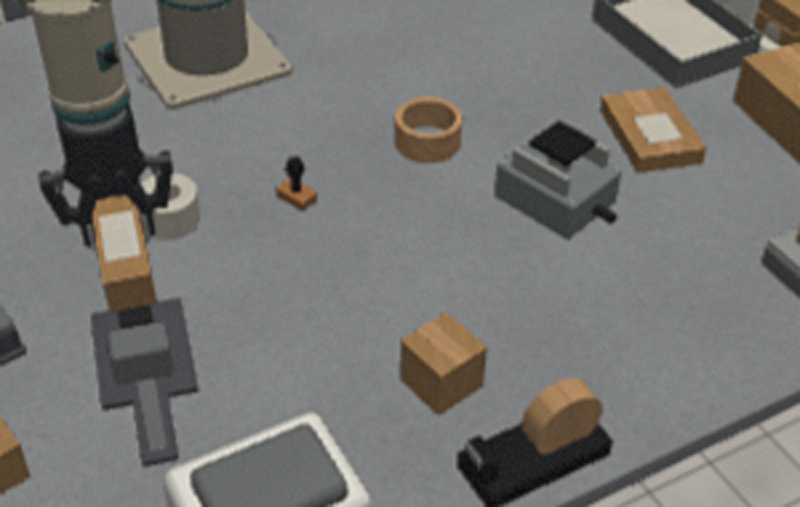

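Emit:
send_rows(
  rows=[
    [-1,0.001,0.0015,0.01,0],
    [-1,0,0,0.01,0],
    [-1,0,0,0.01,0],
    [-1,0,0,0.005,0],
  ],
)

```text
clock: 8.43
eef_pos: [542.3, -299.8, 143.8]
tool_rot: [3.124, 0.025, 2.906]
force: [0.2, -0.2, -1.7]
width: 49.1
```

```bash
python3 look.py
```

```text
clock 8.4333 pos [ 542.3 -299.8  143.8] rot [3.124 0.025 2.906] d tool [ 0.  -1.8  5.8] roll 0.001 w 49.1 F [ 0.2 -0.2 -1.7] q7 1.82
39265 end [ 86.26553234  21.77185496 -26.48306314]
plane [-9.200000e-03  3.380000e-02  1.874564e+02] top z at tcp 172.3722833284607
```

Emit:
send_rows(
  rows=[
    [-1,0,-0.0015,0.003,0],
    [-1,0,0,0.002,0],
    [-1,0,0,0.001,0],
  ],
)

```text
clock: 8.78
eef_pos: [542.1, -301.2, 137.7]
tool_rot: [3.124, 0.024, 2.907]
force: [-2.6, 2.2, 7.2]
width: 49.0
```

```bash
python3 look.py
```

```text
clock 8.7833 pos [ 542.1 -301.2  137.7] rot [3.124 0.024 2.907] d tool [ 0.  -0.4 -0.3] roll 0.001 w 49.0 F [-2.6  2.2  7.2] q7 1.83
39209 end [ 86.35126344  21.76598524 -26.68848272]
plane [-3.500000e-03  3.130000e-02  1.776532e+02] top z at tcp 166.33523568432892
```

Emit:
send_rows(
  rows=[
    [0.3,0,0,0,0],
    [0.5,0,0,0,0],
    [0.6,0,0,0,0],
    [0.7,0,0,0,0],
  ],
)

```text
clock: 9.22
eef_pos: [543.8, -302.0, 139.5]
tool_rot: [3.125, 0.028, 2.907]
force: [0.0, -1.3, 0.3]
width: 72.7
```

```bash
python3 look.py
```

```text
clock 9.2167 pos [ 543.8 -302.   139.5] rot [3.125 0.028 2.907] d tool [1.9 0.  1.5] roll 0.001 w 72.7 F [ 0.  -1.3  0.3] q7 1.83
38915 end [ 88.82133826  21.76450801 -23.60608565]
plane [ 6.700000e-03 -9.000000e-04  1.608904e+02] top z at tcp 164.80490116228833
```

View pics/w4.png

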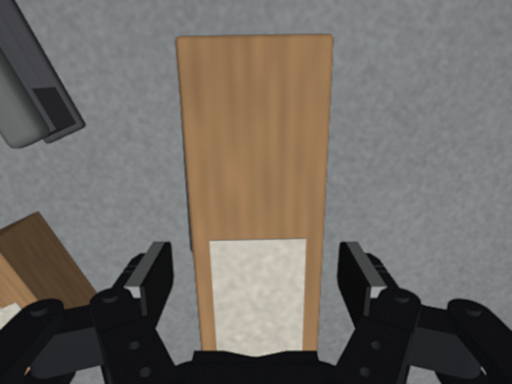

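Emit:
send_rows(
  rows=[
    [0.9,0,0,-0.005,0],
    [0.9,0,0,-0.01,0],
    [0.9,0,0,-0.02,0],
    [0.9,0,0,-0.025,0],
    [0.9,0,0,-0.03,0],
    [0.9,0,0,-0.03,0],
    [0.9,0,0,-0.02,0],
    [0.9,0,0,0,0],
  ],
)

```text
clock: 9.98
eef_pos: [538.3, -303.2, 289.2]
tool_rot: [3.124, 0.027, 2.907]
force: [0.1, -0.1, 0.5]
width: 81.2
```

```bash
python3 - <<'E'
from h import *
go(538.5,288,270,0.305-np.pi)
s,R,t=pose()
p=get_image("wrist");cv2.imwrite("pics/w6.png",p["image"])
w=world(p,np.ones((384,512),bool),(R,t))
m=(w[:,2]>156)&(w[:,2]<176)&(np.hypot(w[:,0]-542,w[:,1]+302)<110)
re=cv2.minAreaRect(w[m,:2].astype(np.float32));print(m.sum(),re,np.median(w[m,2]))
E
```

```text
clock 9.9833 pos [ 538.3 -303.2  289.2] rot [3.124 0.027 2.907] d tool [137.8 574.7  25.4] roll -0.54 w 81.2 F [ 0.1 -0.1  0.5] q7 1.83
12560 ((538.8629150390625, -300.78558349609375), (50.26848602294922, 170.16107177734375), 77.51207733154297) 164.5672304872075
```

View pics/w6.png

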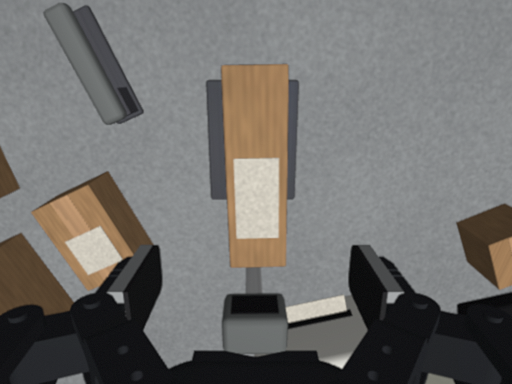

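Emit:
send_rows(
  rows=[
    [-1,0.008,0.032,0,0],
    [-1,0.008,0.032,0,0],
    [-1,0.008,0.032,0,0],
    [-1,0.008,0.032,0,0],
    [-1,0.008,0.032,0,0],
    [-1,0.008,0.032,0,0],
    [-1,0.008,0.032,0,0],
    [-1,0.008,0.032,0,0],
    [-1,0.008,0.032,0,0],
    [-1,0.008,0.032,0,0],
    [-1,0.008,0.032,0,0],
    [-1,0.008,0.032,0,0],
  ],
)

```text
clock: 11.03
eef_pos: [526.7, 98.7, 281.5]
tool_rot: [3.135, 0.01, 2.888]
force: [1.0, -0.4, 1.1]
width: 0.2
```

```bash
python3 -c "
from h import *
go(538.5,288,220,0.305-np.pi)"
```

```text
clock 11.0333 pos [526.7  98.7 281.5] rot [3.135 0.01  2.888] d tool [ 36.7 185.7  62.5] roll -0.558 w 0.2 F [ 1.  -0.4  1.1] q7 1.05
```

Emit:
send_rows(
  rows=[
    [-1,0.006,0.03,0.01,0],
    [-1,0.006,0.03,0.01,0],
    [-1,0.006,0.03,0.01,0],
    [-1,0.006,0.03,0.01,0],
    [-1,0.006,0.03,0.01,0],
    [-1,0.006,0.02,0.01,0],
    [-1,0,0,0,-0.11],
    [-1,0,0,0,-0.11],
    [-1,0,0,0,-0.11],
    [-1,0,0,0,-0.11],
    [-1,0,0,0,-0.11],
    [-1,0,0,0,0],
  ],
)

```text
clock: 12.03
eef_pos: [520.6, 292.2, 206.7]
tool_rot: [3.138, -0.011, -2.799]
force: [0.5, -0.0, -0.4]
width: 0.2
```

```bash
python3 - <<'E'
from h import *
s,R,t=pose()
p=get_image("wrist");cv2.imwrite("pics/w7.png",p["image"])
w=world(p,np.ones((384,512),bool),(R,t))
r=np.hypot(w[:,0]-538.5,w[:,1]-288)
for nm,a,b,rr in [("key",99,112,60),("cheek",84,97,85),("box",54,66,95)]:
    m=(w[:,2]>a)&(w[:,2]<b)&(r<rr)
    if m.sum()<9: print(nm,m.sum());continue
    re=cv2.minAreaRect(w[m,:2].astype(np.float32));print(nm,m.sum(),np.round(re[0],1),np.round(re[1],1),round(re[2],1),np.median(w[m,2]))
go(538.5,288,220,0.305-np.pi)
E
```

```text
key 6108 [537.6 289.1] [63.9 63.8] 17.1 104.34186765977819
cheek 2773 [537.7 288.9] [89.8 94.4] 17.4 89.15556975143946
box 6181 [537.6 288.8] [129.3 110.1] 17.1 59.228513397640285
clock 12.0833 pos [520.5 292.1 206.6] rot [ 3.138 -0.011 -2.804] d tool [-15.5  -9.8 -13.6] roll 0.033 w 0.0 F [-0.6 -0.8 -0.5] q7 1.2
```

View pics/w7.png

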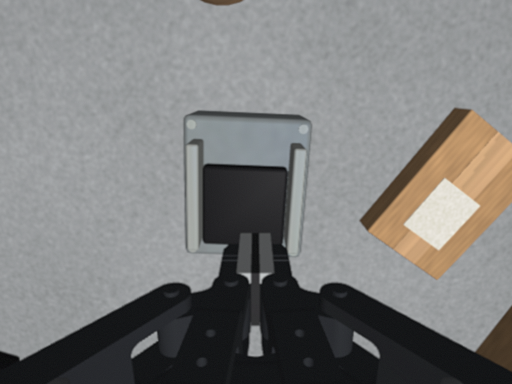

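Emit:
send_rows(
  rows=[
    [-1,-0.015,-0.0085,0,0.03],
    [-1,0,0,0.025,0],
    [-1,0,0,0.025,0],
    [-1,0,0,0.02,0],
    [-1,0,0,0.01,0],
    [-1,0,0,0,0],
  ],
)

```text
clock: 12.58
eef_pos: [537.1, 287.9, 122.9]
tool_rot: [3.139, -0.011, -2.856]
force: [0.1, 0.2, -0.0]
width: 0.1
```

```bash
python3 -c "
from h import *
go(537.6,289,90,0.302-np.pi)"
```

```text
clock 12.5833 pos [537.1 287.9 122.9] rot [ 3.139 -0.011 -2.856] d tool [-1.1  0.9 32.9] roll -0.016 w 0.1 F [ 0.1  0.2 -0. ] q7 1.15
```

Emit:
send_rows(
  rows=[
    [-1,-0.001,0.001,0.008,0],
    [-1,0,0,0.006,0],
    [-1,0,0,0.003,0],
    [-1,0,0,0,0],
  ],
)

```text
clock: 12.92
eef_pos: [538.4, 289.9, 106.0]
tool_rot: [3.139, -0.009, -2.859]
force: [-0.5, 1.0, -0.0]
width: -0.1
```

Emit:
send_rows(
  rows=[
    [-1,0,0,0.003,0],
    [-1,0,0,0.003,0],
    [-1,0,0,0,0],
  ],
)

```text
clock: 13.17
eef_pos: [538.9, 290.3, 102.0]
tool_rot: [3.139, -0.007, -2.86]
force: [-1.1, -0.5, 3.6]
width: 0.1
```

Emit:
send_rows(
  rows=[
    [-1,0,0,0.004,0],
    [-1,0,0,0.004,0],
    [-1,0,0,0,0],
  ],
)

```text
clock: 13.42
eef_pos: [539.1, 290.3, 96.1]
tool_rot: [3.139, -0.006, -2.86]
force: [-1.8, -2.0, 5.8]
width: 0.0
```

Emit:
send_rows(
  rows=[
    [-1,0,0,0.004,0],
    [-1,0,0,0.003,0],
    [-1,0,0,0.001,0],
    [-1,0,0,0,0],
  ],
)

```text
clock: 13.75
eef_pos: [539.2, 290.4, 91.3]
tool_rot: [3.139, -0.004, -2.861]
force: [-2.0, -2.1, 5.7]
width: -0.2
```

```bash
python3 - <<'E'
from h import *
s,R,t=pose()
p=get_image("wrist");cv2.imwrite("pics/w8.png",p["image"])
w=world(p,np.ones((384,512),bool),(R,t))
th=np.deg2rad(17.2);ax=np.array([np.cos(th),np.sin(th)]);ay=np.array([-ax[1],ax[0]])
l=np.c_[(w[:,:2]-[537.6,289])@ax,(w[:,:2]-[537.6,289])@ay]
m=(abs(l[:,1])<20)&(l[:,0]>-30)&(l[:,0]<-18);print("key z",m.sum(),np.percentile(w[m,2],[10,50,90]))
m=(abs(abs(l[:,1])-42)<3)&(abs(l[:,0])<42);print("cheek z",m.sum(),np.percentile(w[m,2],[10,50,90]))
for n in ["top","scene"]:
    p=get_image(n);w=world(p,np.ones((384,512),bool))
    if n=="scene": cv2.imwrite("pics/s8.png",cv2.resize(p["image"][110:300,120:420],(800,507),interpolation=2))
    m=(w[:,2]>157)&(w[:,2]<175)&(np.hypot(w[:,0]-540,w[:,1]+302)<110)
    re=cv2.minAreaRect(w[m,:2].astype(np.float32));print(n,"carton",m.sum(),re,np.median(w[m,2]))
    l=np.c_[(w[:,:2]-[537.6,289])@ax,(w[:,:2]-[537.6,289])@ay]
    m=(abs(l[:,1])<26)&(abs(l[:,0])<28)&(w[:,2]<103)&(w[:,2]>65)
    if m.sum(): print("key z",m.sum(),np.percentile(w[m,2],[10,50,90]))
    m=(abs(abs(l[:,1])-42)<3)&(abs(l[:,0])<40)&(w[:,2]<103)&(w[:,2]>82)
    if m.sum(): print("cheek z",m.sum(),np.median(w[m,2]))
go(537.6,289,90,0.302-np.pi)
E
```

```text
key z 2974 [59.3360327  90.34667739 91.29265265]
cheek z 7252 [ 88.94686782 155.38423974 171.00165811]
top carton 738 ((539.8501586914062, -298.2018127441406), (51.71611785888672, 170.74212646484375), 77.46395874023438) 165.3675909122324
key z 1 [89.13565777 89.13565777 89.13565777]
cheek z 21 90.88180244539173
scene carton 717 ((541.8284301757812, -301.3697509765625), (49.830657958984375, 178.52650451660156), 77.68550872802734) 165.85687503157672
key z 119 [88.91935907 92.14790733 96.12183274]
cheek z 48 90.36719828648611
clock 13.9 pos [539.1 290.4  91.5] rot [ 3.139 -0.004 -2.861] d tool [ 1.8 -0.9  1.5] roll -0.021 w -0.1 F [-2.7 -1.5  5.6] q7 1.13
```

View pics/w8.png

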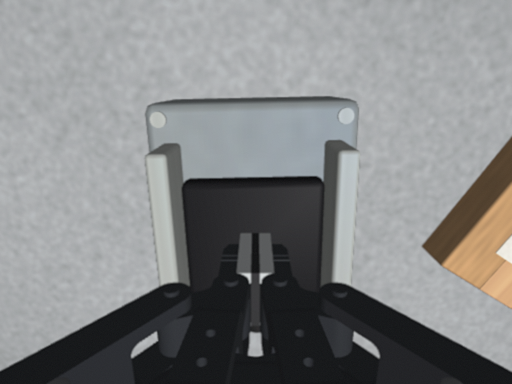

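View pics/s8.png

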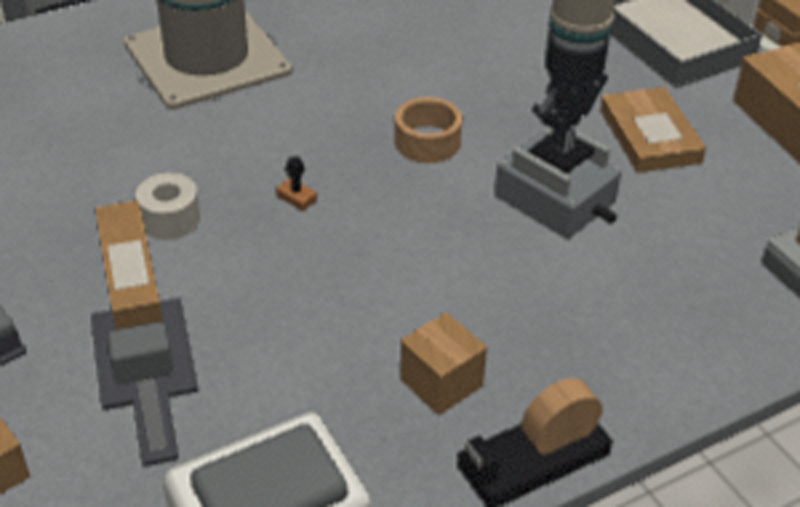

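Emit:
send_rows(
  rows=[
    [-1,0,0,0.001,0],
    [-1,0,0,0.0005,0],
    [-1,0,0,0,0],
    [-1,0,0,0,0],
    [-1,0,0,0,0],
    [-1,0,0,0,0],
    [-1,0,0,0,0],
    [-1,0,0,0,0],
    [-1,0,0,0,0],
  ],
)

```text
clock: 14.65
eef_pos: [539.1, 290.4, 97.6]
tool_rot: [3.139, -0.001, -2.862]
force: [-1.7, -1.5, 5.1]
width: -0.2
```

Emit:
send_rows(
  rows=[
    [-1,0,0,0.004,0],
    [-1,0,0,0.004,0],
    [-1,0,0,0.002,0],
    [-1,0,0,0.001,0],
    [-1,0,0,0.001,0],
  ],
)

```text
clock: 15.07
eef_pos: [539.2, 290.4, 90.1]
tool_rot: [3.139, 0.001, -2.862]
force: [-2.2, -1.2, 6.8]
width: 0.1
```

Emit:
send_rows(
  rows=[
    [-1,0,0,0.001,0],
    [-1,0,0,0.001,0],
    [-1,0,0,0.001,0],
    [-1,0,0,0.001,0],
  ],
)

```text
clock: 15.4
eef_pos: [539.2, 290.5, 89.8]
tool_rot: [3.14, 0.002, -2.863]
force: [-2.8, -2.1, 7.3]
width: 0.1
```

Emit:
send_rows(
  rows=[
    [-1,0,0,0.001,0],
    [-1,0,0,0.001,0],
    [-1,0,0,0.001,0],
    [-1,0,0,0.001,0],
  ],
)

```text
clock: 15.73
eef_pos: [539.2, 290.5, 89.7]
tool_rot: [3.14, 0.003, -2.863]
force: [-2.7, -1.5, 6.8]
width: 0.1
```

```bash
python3 - <<'E'
from h import *
go(537.6,289,90,0.302-np.pi)
for i in range(5):
    s,R,t=pose()
    p=get_image("wrist")
    w=world(p,np.ones((384,512),bool),(R,t))
    th=np.deg2rad(17.2);ax=np.array([np.cos(th),np.sin(th)]);ay=np.array([-ax[1],ax[0]])
    l=np.c_[(w[:,:2]-[537.6,289])@ax,(w[:,:2]-[537.6,289])@ay]
    m=(abs(l[:,1])<20)&(l[:,0]>-28)&(l[:,0]<-18)&(w[:,2]<100)&(w[:,2]>70);k=np.median(w[m,2])
    m=(abs(abs(l[:,1])-42)<3)&(l[:,0]<-20)&(l[:,0]>-42)&(w[:,2]<100)&(w[:,2]>82);print(s["clock"],t[2],s["force"],"key",k,"cheek",np.median(w[m,2]))
p=get_image("scene");w=world(p,np.ones((384,512),bool))
m=(w[:,2]>157)&(w[:,2]<175)&(np.hypot(w[:,0]-540,w[:,1]+302)<110)
print(cv2.minAreaRect(w[m,:2].astype(np.float32)),np.median(w[m,2]))
go(537.6,289,90,0.302-np.pi)
E
```

```text
clock 15.7333 pos [539.2 290.5  89.7] rot [ 3.140e+00  3.000e-03 -2.863e+00] d tool [ 2.  -1.  -0.3] roll -0.023 w 0.1 F [-2.7 -1.5  6.8] q7 1.13
15.7333 89.73373211551052 [-2.74477092 -1.46308091  6.80017896] key 89.00625031202341 cheek 89.37927670675181
15.7833 89.75280926979582 [-1.77385372 -1.72451774  6.77747497] key 89.018810405658 cheek 89.40612664227694
15.8333 89.72786084819906 [-2.48600507 -1.82574308  5.80779984] key 89.00153537956537 cheek 89.41173173862626
15.8833 89.74044365556652 [-1.90151442 -1.1069595   8.28680189] key 89.02024689024024 cheek 89.40713867232216
15.9333 89.74803800940978 [-2.5324308  -1.21116952  6.59756519] key 89.01649695399963 cheek 89.41191139393527
((538.57763671875, -300.7250671386719), (49.81155776977539, 175.9100341796875), 77.7013931274414) 165.88883349076056
clock 16.0333 pos [539.2 290.4  89.7] rot [ 3.140e+00  3.000e-03 -2.863e+00] d tool [ 2.  -0.9 -0.3] roll -0.024 w 0.2 F [-1.5 -1.9  7. ] q7 1.13
```

Steady and flush: the key measures 89.0 mm, the cheeks 89.4 mm, with a push of about 7 N. I'm handing the job in.

```bash
python3 -c "
from h import *
print(finish_job()); go(537.6,289,90,0.302-np.pi)"
```

```text
the job is handed in; nothing more can be done
None
the job is handed in; nothing more can be done
```

The slim carton is lying label up on the rail, released. I handed the job in at about 16 s of the 56 s limit, with the robot still holding the palm key flush. The hand-in reports no verdict.

- **Carton:** The last checks put its middle about 1–4 mm from the rail's middle lengthwise and within about 3 mm crosswise. It is turned about 1° from the rail, and its top is at about 165 mm as expected. The scene, top and wrist cameras disagreed on its position by up to about 3 mm, well inside the tolerances.
- **Palm key:** In the last wrist-camera readings the key top measured 89.0 mm and the cheek tops 89.4 mm. It was steady over about 0.3 s, pushed with about 7 N.
- **What went wrong:** On the first hold, rows with no shift let the key creep up about 7 mm. I pressed back down and kept about 1 mm of downward shift in each row, which held it steady. The lowest height I read for the fingertips was 89.7 mm, far above the bottom of the key's travel.
- **Other things:** I did not notice the arm touching any of the other things, and they looked unmoved in the last picture I viewed. I did not measure their positions again at the end.

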